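# Drive the old perch pin out of the birdhouse front

## Task

Take the steel nail set from the brush holder and, with its narrow end from above, drive the stuck perch pin down through its bore in the birdhouse front until it drops into the tray underneath. Push slowly and gently, feel for the moment the pin lets go and stop there at once, so that the wood and the spring ring inside the bore are not crushed. Then stand the nail set back in a hole of the brush holder, narrow end down, and leave the house, the jar and the hammer alone.

Things in the scene. Friction and masses are not known exactly. Their poses are not given: they have to be found in the camera images.
- panel: Birdhouse front: fixed wooden board 180 x 120 x 18 mm, flat on two 83 mm high battens, top face 101 mm above the worktop. A 33 mm entrance hole lies 55 mm from the perch bore along +x. Between the battens a fixed tray (floor 4 mm high) catches what drops. Wood and bore must not be pressed with over 25 N. Origin: on the worktop below the bore's axis (middle of the board at x = +20 mm); x along the board, z up.
- bore (a point): Centre of the upper mouth of the vertical perch bore, level with the board's top face. Bore 13 mm wide, 48 mm long (board plus a boss under it), rim without lead-in. A ring of spring-loaded balls, 21 to 44 mm down at an unknown depth, grips the pin. When the pin has passed, the balls snap shut across the bore, only 3.5 mm below a tip that followed it: driving on would crush them.
- peg: Stuck dark steel perch pin, upright in the bore: 12.6 mm thick and 31 mm long, with a thin 4.4 mm stub of 6.5 mm on top, whose end lies 7 to 10 mm below the board's top face. It slides down only under a push of about 6 to 15 N and stays where it is left. Once past the ring (its top end then 14 to 38 mm below the top face) the push suddenly vanishes and it drops. Origin: centre of its lower end, z along it.
- nail_set: Steel nail set (drift punch), 135 mm long, 0.15 kg, standing upright, narrow end down, in the middle hole of the brush holder. Narrow straight end 11.5 mm in diameter and 60 mm long, then a body 16 mm in diameter from 60 to 127 mm, to be gripped, and a 19 mm head from 127 to 135 mm. Origin: centre of the flat tip of the narrow end, z along it towards the head.
- holder: Grey silicone paint-brush holder, a fixed block 120 x 56 x 55 mm with three round holes, 18 mm wide and 45 mm deep (floors 10 mm above the worktop), in a row along its x at -36, 0 and +36 mm. Origin: centre of its underside.
- house: The rest of the birdhouse, a bystander: wooden box about 120 mm square with an open front and a pitched roof, 200 mm high. Origin: centre of its underside.
- jar: Closed glass jar, a bystander, 68 mm in diameter, 95 mm high. Origin: centre of its underside.
- hammer: Red plastic hammer lying down, a bystander, 240 mm long, head towards its +x. Origin: under the middle of its length.
Things that resemble listed ones, but are neither listed nor needed, are in the scene too. What is shaped like the holder but green, orange or turquoise is not meant.

How it is judged:
By the outcome, as a careful person would: the job done as asked, in the order asked, and still so for the second after the job is handed in, with the robot touching nothing.
It also fails if it takes over 72 s, if anything falls off the work surface, if the arm or the gripper's body presses on something with over 40 N, if the wrist force passes 120 N, or if a joint passes its speed limit or range.

## Robot

A 6-joint arm with a two-finger parallel gripper is mounted at the origin on the work surface. World frame = base frame: x ahead of the robot, y to its left, z up, the work surface at z = 0. Lengths are in m, angles in rad, forces in N, time in s.
With the tool pointing down it reaches from about 0.35 to 0.975 m from the base axis. Payload 7.1 kg.
Tool frame: the origin (TCP) lies at the very end of the fingers, on their centre line; the grasp point (between the pads) lies 19 mm behind it; z points along the fingers, y is the direction in which the jaws open and shut (so a half turn about z gives the same grasp; the last joint's range is limited). The gripper opens to 88 mm and grips with 3 to 60 N. Pads are 20 mm wide; open, the fingers measure 115 mm over their backs; the gripper's body (75 mm by 178 mm) begins 61 mm behind the grasp point.
Start: joints at [-1.206, 0.423, 1.63, -0, 1.089, -0.019], TCP at [0.234, -0.58, 0.2] pointing down, gripper open.
Joint ranges: [-3, 3], [-0.9, 2.11], [0.09, 2.58], [-1.31, 4.45], [0.11, 2.69], [-2.54, 2.54]. Speed limits (rad/s): [2.39, 2.39, 3.01, 3.14, 3.14, 3.14].

## Interface

Orientations are given as a unit quaternion [w, x, y, z].
In Python, from station import robot, eyes gives the robot as it stands.
- The arm moves only by the tool drive_tool, never from a script. Its argument "deltas" is a list of rows, each an object with "twist": the turn, a rotation vector about the tool's x, y, z in units of 8 degrees (1.0 is 8 degrees), a list of three; "dp": the shift along the tool's x, y, z in units of 30 mm (1.0 is 30 mm), a list of three; "fingers": the opening, from 0 (shut) to 1 (fully open). A call has 1 to 20 rows; each row shifts and turns the commanded pose from where the row before left it, along the tool's axes as they then stand; what a row does not reach is not made up. A row lasts 1/10 s, in which the tool goes at most 50 mm and 8.59 degrees, less where a joint would pass 70% of its speed; a pose out of reach is approached as far as the arm can. A call with a number of a shift or a turn outside -1 to 1 is refused whole. A call with a gripper value outside its range is refused whole. The fingers move at their own pace and stop on an object; "newtons" is the grip in N (left out, the last holds). Time passes only in rows, so rows that do not move let the fingers close. It gives the time, the measured TCP pose, the force and the opening at its end, in the units of the state.
- robot.get_obs(): the state, without advancing time (a new reading comes with each control period).
- eyes.get_image(name): name is "scene" or "top"; returns (picture, depth): 400x640x3 uint8, red, green, blue; 400x640 float32, m along the optical axis (not along the pixel's ray), 0 where there is no reading.
- eyes.camera_params(name): a dict with "K" (3x3 intrinsics, pixels), "dist" ([k1, k2, p1, p2, k3] as OpenCV has them; the pictures are not rectified), "R" (3x3) and "t" (3): a world point X has camera coordinates R X + t. Camera axes: x right, y down, z forward; pixel columns grow to the right and rows downward; lengths in m; the calibration is good to about 2 mm. A picture is of the moment at which its call begins. camera_params takes no time and is no camera call.
- robot.job_done(): hands the job in, once; it reports no verdict.
The state is a dict: "time_s": time; "joint_pos": joint angles; "joint_vel": joint speeds; "joint_efforts": joint torques, N m; "tool_pos": TCP position; "orientation": TCP orientation; "force": force on the tool from outside, world axes, zero at the start; "torque": the same for the moment, N m; "grip_width": finger opening in m.
Only numpy, scipy, OpenCV 4.12 (cv2) and the standard library are available. Lean on these libraries where they do the work, as an engineer would, in place of code of your own. Each camera call takes 0.05 s, during which the arm holds its last target.

## Working session

There is one attempt and no reset: what is moved stays moved. The work goes in short steps, Python scripts to look and compute and a tool call to move; the robot and the scene stay as the last step left them, time stands still between calls to the robot, and variables do not carry over. Pictures are saved under pics/ and viewed, and the job is handed in when it is done.

Besides the shell and the picture viewer there is one more tool, called by a JSON object that holds its "op" and its "data", one argument or row to a line. drive_tool: Moves the arm, as the interface text tells. Its arguments: {"type":"object","properties":{"deltas":{"type":"array"},"newtons":{"type":"number"}},"required":["deltas"]}

```bash
mkdir -p pics; ls
python3 - <<'E'
from station import robot, eyes
import cv2,numpy as np
print(robot.get_obs())
for n in("scene","top"):
    im,d=eyes.get_image(n); cv2.imwrite(f"pics/{n}0.png",im[:,:,::-1]); np.savez(f"{n}0.npz",im=im,d=d)
    print({k:np.round(v,4).tolist() for k,v in eyes.camera_params(n).items()})
E
```

```text
pics
{'time_s': 0.0, 'joint_pos': array([-1.20602131e+00,  4.23829645e-01,  1.63068676e+00, -2.67066229e-05,
        1.08859853e+00, -1.89756223e-02]), 'joint_vel': array([ 0.00048786, -0.00118797, -0.0003871 , -0.00088951,  0.00067325,
       -0.00231386]), 'joint_efforts': array([ 7.22600325e-04, -5.44613349e+01, -2.73672652e+01,  6.42961822e-02,
        2.26618617e-02, -1.27658282e-04]), 'tool_pos': array([ 0.2338205 , -0.57897747,  0.19930999]), 'orientation': array([-7.47758876e-04,  9.81646870e-01,  1.90706168e-01, -1.42596213e-04]), 'force': array([-0.28064376, -0.0416446 ,  0.5253159 ]), 'torque': array([-0.03260521,  0.01397809, -0.0190984 ]), 'grip_width': 0.08787157933992866}
{'K': [[411.2115, 0.0, 321.605], [0.0, 411.2115, 202.7407], [0.0, 0.0, 1.0]], 'dist': [-0.0218, 0.0, 0.0, 0.0, 0.0], 'R': [[0.656, 0.7545, 0.0218], [0.5158, -0.427, -0.7427], [-0.5511, 0.4985, -0.6692]], 't': [-0.4026, -0.2119, 1.4456]}
{'K': [[460.7902, 0.0, 318.899], [0.0, 460.7902, 206.3366], [0.0, 0.0, 1.0]], 'dist': [-0.0282, 0.0, 0.0, 0.0, 0.0], 'R': [[0.0177, -0.9998, 0.0093], [-0.9934, -0.0186, -0.1128], [0.113, -0.0073, -0.9936]], 't': [0.0035, 0.5569, 1.3993]}
```

View pics/scene0.png

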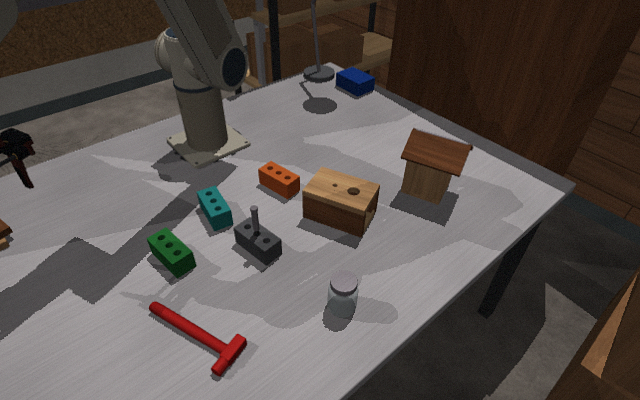

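View pics/top0.png

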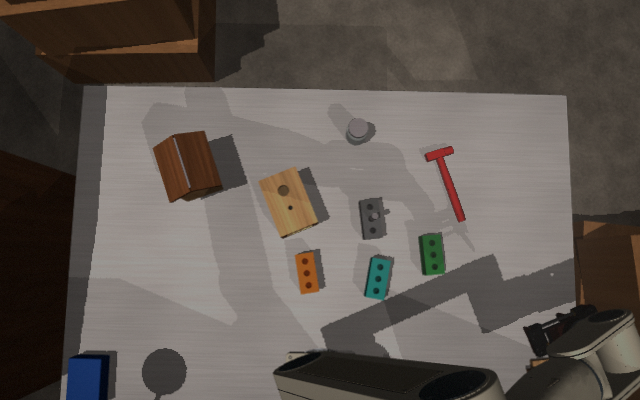

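The grey holder with the nail set is at scene (258,240) and top (373,218). The board is at scene (341,195) and top (288,202), with its bore the small dark hole at top (290,208). The other blocks, green (171,252), turquoise (214,207) and orange (279,179) in scene, are excluded by colour. I'll confirm this in enlarged crops.

```bash
cat > h.py <<'E'
import numpy as np,cv2
from station import eyes
P={n:eyes.camera_params(n) for n in("scene","top")}
def ray(n,uv):
    c=P[n];p=cv2.undistortPoints(np.array(uv,float).reshape(-1,1,2),c["K"],c["dist"]).reshape(-1,2)
    d=np.c_[p,np.ones(len(p))]@c["R"]; return -c["R"].T@c["t"],d
def onz(n,uv,z):
    o,d=ray(n,uv); return o+d*((z-o[2])/d[:,2])[:,None]
def proj(n,X):
    c=P[n];return cv2.projectPoints(np.array(X,float).reshape(-1,1,3),cv2.Rodrigues(c["R"])[0],c["t"],c["K"],c["dist"])[0].reshape(-1,2)
E
python3 - <<'E'
import cv2,numpy as np
t=cv2.imread("pics/top0.png");s=cv2.imread("pics/scene0.png")
a=cv2.resize(t[155:245,250:400],None,fx=5,fy=5,interpolation=cv2.INTER_NEAREST)
b=cv2.resize(s[160:270,225:385],None,fx=5,fy=5,interpolation=cv2.INTER_NEAREST)
cv2.imwrite("pics/ct.png",a);cv2.imwrite("pics/cs.png",b)
E
```

```text
(no output)
```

View pics/ct.png

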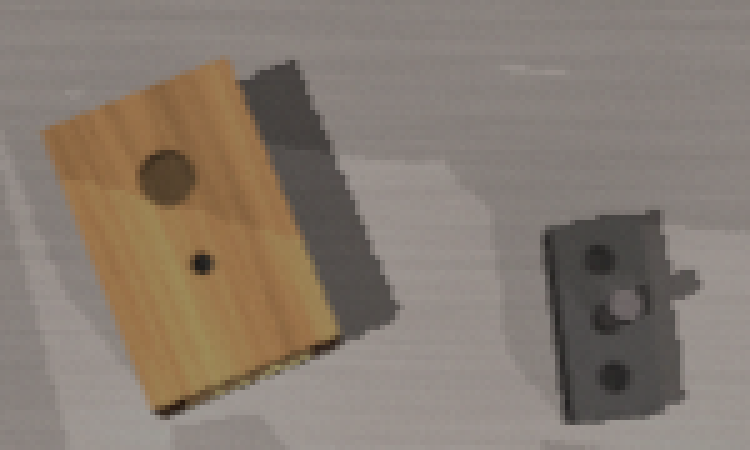

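View pics/cs.png

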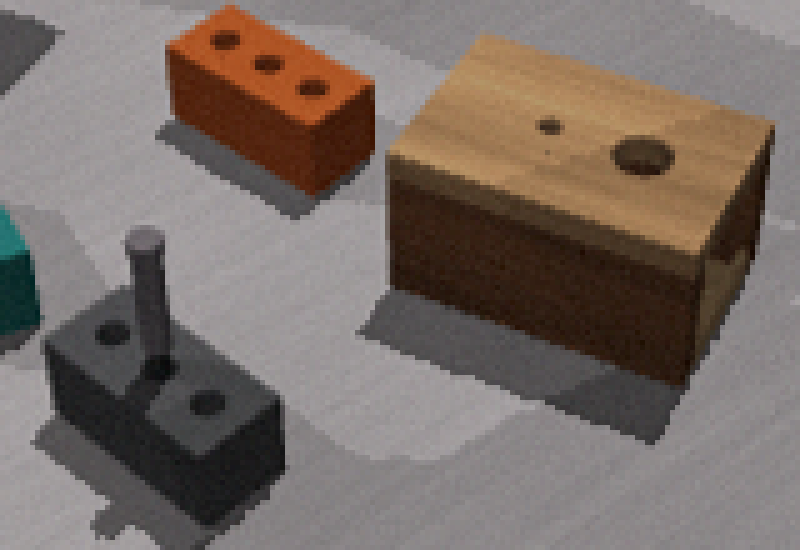

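Confirmed: it is the grey block, with the steel punch in its middle hole. Next I measure.

Run:
```python
from h import *
t=cv2.imread("pics/top0.png");s=cv2.imread("pics/scene0.png")
def dark(img,x0,x1,y0,y1,bg=None):
    g=img[y0:y1,x0:x1].astype(float).mean(2); b=np.median(g); w=np.clip(b-g-0.25*b,0,None)
    yy,xx=np.mgrid[y0:y1,x0:x1]; return [(w*xx).sum()/w.sum(),(w*yy).sum()/w.sum()]
bt=dark(t,286,296,203,213); bs=dark(s,329,341,181,190)
print("bore",bt,bs,onz("top",[bt],.101),onz("scene",[bs],.101))
# entrance hole
et=dark(t,275,292,182,199); es=dark(s,344,363,184,198); print("entr",et,es,onz("top",[et],.101),onz("scene",[es],.101))
# board contour, top
hsv=cv2.cvtColor(t,cv2.COLOR_BGR2HSV)
m=((hsv[...,0]>8)&(hsv[...,0]<28)&(hsv[...,1]>80)&(hsv[...,2]>90)).astype(np.uint8); mm=np.zeros_like(m);mm[160:245,255:325]=m[160:245,255:325]
c=max(cv2.findContours(mm,cv2.RETR_EXTERNAL,cv2.CHAIN_APPROX_NONE)[0],key=cv2.contourArea)
r=cv2.minAreaRect(c);box=cv2.boxPoints(r);print("board top",box.tolist());B=onz("top",box,.101);print(B,np.linalg.norm(np.diff(B,axis=0),axis=1),B.mean(0))
# holder outer holes
for n,im,L in(("top",t,[(365,376,201,212),(368,379,225,236)]),("scene",s,[(243,252,223,230),(262,271,237,244)])):
  for q in L:
    p=dark(im,*q);print("hole",n,p,onz(n,[p],.055))
# nail head
print("head top",onz("top",[[374.6,215.3]],.145),"scene",onz("scene",[[253.7,207.3]],.145))
```

```text
bore [np.float64(289.8527021246257), np.float64(207.316911450164)] [np.float64(334.5344684385382), np.float64(184.9595099667774)] [[0.5442932  0.09978874 0.101     ]] [[0.54653157 0.10249706 0.101     ]]
entr [np.float64(282.65066588614076), np.float64(189.29767305722228)] [np.float64(353.1963099630997), np.float64(191.3041820418204)] [[0.59762243 0.12246464 0.101     ]] [[0.59849412 0.12332088 0.101     ]]
board top [[257.5172424316406, 180.79310607910156], [295.4482727050781, 165.6206817626953], [318.4827575683594, 223.20689392089844], [280.5517272949219, 238.3793182373047]]
[[0.62173652 0.19776869 0.101     ]
 [0.66970983 0.08623092 0.101     ]
 [0.49885842 0.01446749 0.101     ]
 [0.45226467 0.12475877 0.101     ]] [0.1214171  0.18531107 0.11972946] [0.56064236 0.10580647 0.101     ]
hole top [np.float64(369.54466057959513), np.float64(206.13934100833666)] [[ 0.55755687 -0.14106354  0.055     ]]
hole top [np.float64(372.5191230207064), np.float64(229.89744214372718)] [[ 0.48500667 -0.15051883  0.055     ]]
hole scene [np.float64(246.96569468267583), np.float64(226.5540308747856)] [[ 0.48709161 -0.1482845   0.055     ]]
hole scene [np.float64(265.800283286119), np.float64(240.42492917847028)] [[ 0.5582868  -0.13911252  0.055     ]]
head top [[ 0.5210377  -0.14503785  0.145     ]] scene [[ 0.52319279 -0.14218162  0.145     ]]
```

```bash
cat > go.py <<'E'
import sys,numpy as np
from station import robot
from scipy.spatial.transform import Rotation as Ro
o=robot.get_obs();q=o["orientation"];R=Ro.from_quat([q[1],q[2],q[3],q[0]])
print("t",round(o["time_s"],2),"pos",o["tool_pos"].round(4),"F",o["force"].round(2),"w",round(o["grip_width"],4),"j",o["joint_pos"].round(2))
print("tool x",R.as_matrix()[:,0].round(4),"z",R.as_matrix()[:,2].round(4))
if len(sys.argv)>3:
    T=np.array(list(map(float,sys.argv[1:4])));d=R.inv().apply(T-o["tool_pos"])/.03;print("dp units",d.round(3))
E
python3 go.py .522 -.144 .2
```

```text
t 0.1 pos [ 0.2339 -0.579   0.1994] F [-0.53  1.12 -0.16] w 0.088 j [-1.21  0.42  1.63  0.    1.09 -0.02]
tool x [0.9272 0.3745 0.    ] z [-5.0e-04  1.2e-03 -1.0e+00]
dp units [ 1.4335e+01 -9.8500e+00 -6.0000e-03]
```

{"op": "drive_tool", "data": {
  "deltas": [
    {"twist":[0,0,0],"dp":[0.9,-0.62,0],"fingers":0.7},
    {"twist":[0,0,0],"dp":[0.9,-0.62,0],"fingers":0.7},
    {"twist":[0,0,0],"dp":[0.9,-0.62,0],"fingers":0.7},
    {"twist":[0,0,0],"dp":[0.9,-0.62,0],"fingers":0.7},
    {"twist":[0,0,0],"dp":[0.9,-0.62,0],"fingers":0.7},
    {"twist":[0,0,0],"dp":[0.9,-0.62,0],"fingers":0.7},
    {"twist":[0,0,0],"dp":[0.9,-0.62,0],"fingers":0.7},
    {"twist":[0,0,0],"dp":[0.9,-0.62,0],"fingers":0.7},
    {"twist":[0,0,0],"dp":[0.9,-0.62,0],"fingers":0.7},
    {"twist":[0,0,0],"dp":[0.9,-0.62,0],"fingers":0.7},
    {"twist":[0,0,0],"dp":[0.9,-0.62,0],"fingers":0.7},
    {"twist":[0,0,0],"dp":[0.9,-0.62,0],"fingers":0.7},
    {"twist":[0,0,0],"dp":[0.9,-0.62,0],"fingers":0.7},
    {"twist":[0,0,0],"dp":[0.9,-0.62,0],"fingers":0.7},
    {"twist":[0,0,0],"dp":[0.9,-0.62,0],"fingers":0.7},
    {"twist":[0,0,0],"dp":[0.83,-0.55,0],"fingers":0.7},
    {"twist":[0,0,0],"dp":[0,0,0],"fingers":0.7},
    {"twist":[0,0,0],"dp":[0,0,0],"fingers":0.7}
  ]
}}

```text
time_s: 1.9
tool_pos: [0.5217, -0.1442, 0.1997]
orientation: [-0.0, 0.981, 0.192, -0.0]
force: [0.5, -0.5, 0.3]
grip_width: 0.0612
```

```bash
python3 go.py .522 -.144 .084
```

```text
t 1.9 pos [ 0.5217 -0.1442  0.1997] F [ 0.51 -0.47  0.28] w 0.0612 j [-0.29  0.3   1.82 -0.    1.03  0.89]
tool x [ 9.266e-01  3.760e-01 -9.000e-04] z [-0.001 -0.    -1.   ]
dp units [ 1.400e-02 -1.000e-03  3.857e+00]
```

{"op": "drive_tool", "data": {
  "deltas": [
    {"twist":[0,0,0],"dp":[0,0,0.7],"fingers":0.7},
    {"twist":[0,0,0],"dp":[0,0,0.7],"fingers":0.7},
    {"twist":[0,0,0],"dp":[0,0,0.7],"fingers":0.6},
    {"twist":[0,0,0],"dp":[0,0,0.7],"fingers":0.5},
    {"twist":[0,0,0],"dp":[0,0,0.6],"fingers":0.5},
    {"twist":[0,0,0],"dp":[0,0,0.46],"fingers":0.4},
    {"twist":[0,0,0],"dp":[0,0,0],"fingers":0.4},
    {"twist":[0,0,0],"dp":[0,0,0],"fingers":0.4}
  ],
  "newtons": 10
}}

```text
time_s: 2.7
tool_pos: [0.5219, -0.1451, 0.0845]
orientation: [-0.0, 0.982, 0.19, -0.0]
force: [0.2, -0.1, 1.5]
grip_width: 0.0354
```

Run:
```python
from h import *
out=[]
for n,(x0,y0) in(("top",(330,170)),("scene",(215,160))):
    im,d=eyes.get_image(n);cv2.imwrite(f"pics/{n}1.png",im[:,:,::-1]);out.append(cv2.resize(im[y0:y0+100,x0:x0+80,::-1],None,fx=5,fy=5,interpolation=cv2.INTER_NEAREST))
cv2.imwrite("pics/c1.png",np.hstack(out))
```

```text
(no output)
```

View pics/c1.png

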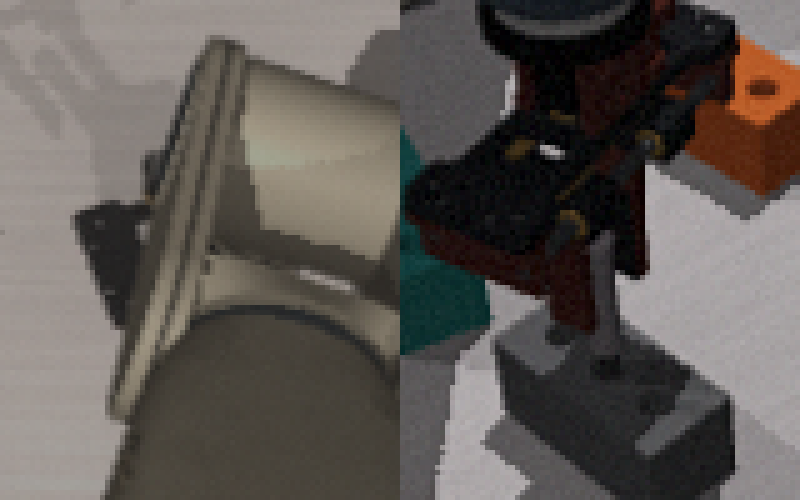

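The nail set stands between the fingers at crop (605,290). Closing now.

{"op": "drive_tool", "data": {
  "deltas": [
    {"twist":[0,0,0],"dp":[0,0,0],"fingers":0.3},
    {"twist":[0,0,0],"dp":[0,0,0],"fingers":0.25},
    {"twist":[0,0,0],"dp":[0,0,0],"fingers":0.2},
    {"twist":[0,0,0],"dp":[0,0,0],"fingers":0.15},
    {"twist":[0,0,0],"dp":[0,0,0],"fingers":0.1},
    {"twist":[0,0,0],"dp":[0,0,0],"fingers":0.0},
    {"twist":[0,0,0],"dp":[0,0,0],"fingers":0.0},
    {"twist":[0,0,0],"dp":[0,0,0],"fingers":0.0}
  ],
  "newtons": 45
}}

```text
time_s: 3.6
tool_pos: [0.5225, -0.1446, 0.0847]
orientation: [0.0, 0.982, 0.191, 0.0]
force: [-0.8, 0.2, 5.8]
grip_width: 0.0175
```

```bash
python3 go.py .5219 -.1451 .215
```

```text
t 3.6 pos [ 0.5225 -0.1446  0.0847] F [-0.8   0.19  5.76] w 0.0175 j [-0.29  0.47  1.89  0.    0.78  0.89]
tool x [9.272e-01 3.744e-01 8.000e-04] z [ 9.e-04 -2.e-04 -1.e+00]
dp units [-0.021  0.009 -4.344]
```

{"op": "drive_tool", "data": {
  "deltas": [
    {"twist":[0,0,0],"dp":[0,0,0],"fingers":0.0},
    {"twist":[0,0,0],"dp":[0,0,0],"fingers":0.0},
    {"twist":[0,0,0],"dp":[0,0,-0.1],"fingers":0.0},
    {"twist":[0,0,0],"dp":[0,0,-0.2],"fingers":0.0}
  ]
}}

```text
time_s: 4.0
tool_pos: [0.5211, -0.1443, 0.0928]
orientation: [-0.0, 0.982, 0.191, -0.001]
force: [0.3, 0.4, -1.1]
grip_width: 0.0172
```

{"op": "drive_tool", "data": {
  "deltas": [
    {"twist":[0,0,0],"dp":[0,0,-0.5],"fingers":0.0},
    {"twist":[0,0,0],"dp":[0,0,-0.8],"fingers":0.0},
    {"twist":[0,0,0],"dp":[0,0,-0.9],"fingers":0.0},
    {"twist":[0,0,0],"dp":[0,0,-0.9],"fingers":0.0},
    {"twist":[0,0,0],"dp":[0,0,-0.7],"fingers":0.0},
    {"twist":[0,0,0],"dp":[0,0,-0.3],"fingers":0.0},
    {"twist":[0,0,0],"dp":[0,0,0],"fingers":0.0},
    {"twist":[0,0,0],"dp":[0,0,0],"fingers":0.0}
  ]
}}

```text
time_s: 4.8
tool_pos: [0.5214, -0.1443, 0.2154]
orientation: [-0.0, 0.982, 0.191, -0.001]
force: [-0.3, -0.1, -0.9]
grip_width: 0.0174
```

Run:
```python
from h import *
from station import robot
im,d=eyes.get_image("scene");cv2.imwrite("pics/scene2.png",im[:,:,::-1])
p=robot.get_obs()["tool_pos"];print(p,robot.get_obs()["force"])
t=p-[0,0,.0735];u=proj("scene",[p,t]);print(u)
x0,y0=int(u[1,0])-50,int(u[0,1])-50
print(x0,y0);cv2.imwrite("pics/c2.png",cv2.resize(im[y0:y0+100,x0:x0+100,::-1],None,fx=6,fy=6,interpolation=cv2.INTER_NEAREST))
```

```text
[ 0.52112649 -0.14426546  0.21498445] [-0.38737705 -0.99578996 -2.07464537]
[[249.73078101 184.78983934]
 [252.62449103 208.29760101]]
202 134
```

View pics/c2.png

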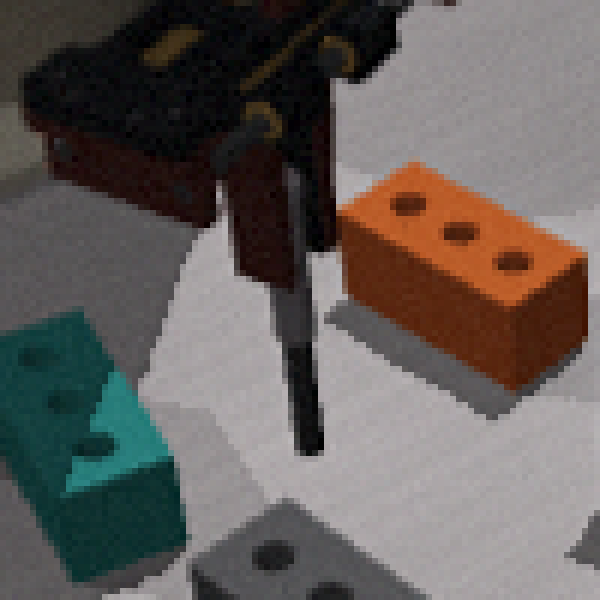

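The punch is held. The narrow end runs from crop (298,345) to its tip at (311,450), a slope close to true vertical in this view. I'll carry it above the board, then look again turned 88° to check the other plane.

{"op": "drive_tool", "data": {
  "deltas": [
    {"twist":[0,0,0],"dp":[0.39,-0.73,0],"fingers":0},
    {"twist":[0,0,0],"dp":[0.39,-0.73,0],"fingers":0},
    {"twist":[0,0,0],"dp":[0.39,-0.73,0],"fingers":0},
    {"twist":[0,0,0],"dp":[0.39,-0.73,0],"fingers":0},
    {"twist":[0,0,0],"dp":[0.39,-0.73,0],"fingers":0},
    {"twist":[0,0,0],"dp":[0.39,-0.73,0],"fingers":0},
    {"twist":[0,0,0],"dp":[0.39,-0.73,0],"fingers":0},
    {"twist":[0,0,0],"dp":[0.39,-0.73,0],"fingers":0},
    {"twist":[0,0,0],"dp":[0.39,-0.73,0],"fingers":0},
    {"twist":[0,0,0],"dp":[0.36,-0.74,0],"fingers":0},
    {"twist":[0,0,0],"dp":[0,0,0],"fingers":0},
    {"twist":[0,0,0],"dp":[0,0,0],"fingers":0}
  ]
}}

```text
time_s: 6.05
tool_pos: [0.5468, 0.1024, 0.215]
orientation: [0.0, 0.982, 0.191, -0.001]
force: [0.7, -0.0, -2.2]
grip_width: 0.0175
```

```bash
cat > look.py <<'E'
from h import *
from station import robot
import sys
k=sys.argv[1]
p=robot.get_obs()["tool_pos"]
from scipy.spatial.transform import Rotation as Ro
q=robot.get_obs()["orientation"];z=Ro.from_quat([q[1],q[2],q[3],q[0]]).as_matrix()[:,2]
print(p.round(4),"z",z.round(4))
o=[]
for n in sys.argv[2:]:
    im,d=eyes.get_image(n);cv2.imwrite(f"pics/{n}{k}.png",im[:,:,::-1])
    u=proj(n,[p,p+z*.0735]);x0,y0=(u[1]-[40,60]).astype(int);print(n,"TCP,tip px",u.round(2).tolist(),"crop",x0,y0)
    o.append(cv2.resize(im[y0:y0+100,x0:x0+80,::-1],None,fx=5 if len(sys.argv)>3 else 6,fy=5 if len(sys.argv)>3 else 6,interpolation=cv2.INTER_NEAREST))
cv2.imwrite(f"pics/c{k}.png",np.hstack(o))
E
python3 look.py 3 scene top
```

```text
[0.5468 0.1024 0.215 ] z [-2.4e-03 -7.0e-04 -1.0e+00]
scene TCP,tip px [[336.46, 150.65], [335.14, 173.33]] crop 295 113
top TCP,tip px [[286.68, 201.73], [288.24, 204.94]] crop 248 144
```

View pics/c3.png

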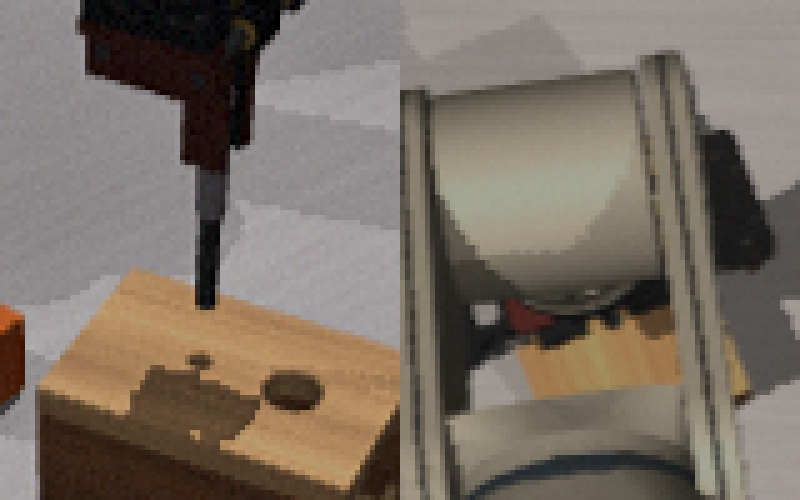

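{"op": "drive_tool", "data": {
  "deltas": [
    {"twist":[0,0,-1],"dp":[0,0,0],"fingers":0},
    {"twist":[0,0,-1],"dp":[0,0,0],"fingers":0},
    {"twist":[0,0,-1],"dp":[0,0,0],"fingers":0},
    {"twist":[0,0,-1],"dp":[0,0,0],"fingers":0},
    {"twist":[0,0,-1],"dp":[0,0,0],"fingers":0},
    {"twist":[0,0,-1],"dp":[0,0,0],"fingers":0},
    {"twist":[0,0,-1],"dp":[0,0,0],"fingers":0},
    {"twist":[0,0,-1],"dp":[0,0,0],"fingers":0},
    {"twist":[0,0,-1],"dp":[0,0,0],"fingers":0},
    {"twist":[0,0,-1],"dp":[0,0,0],"fingers":0},
    {"twist":[0,0,-1],"dp":[0,0,0],"fingers":0},
    {"twist":[0,0,0],"dp":[0,0,0],"fingers":0},
    {"twist":[0,0,0],"dp":[0,0,0],"fingers":0}
  ]
}}

```text
time_s: 7.45
tool_pos: [0.5475, 0.1015, 0.2161]
orientation: [-0.0, 0.576, 0.818, -0.0]
force: [-1.2, 0.2, -1.8]
grip_width: 0.0172
```

```bash
python3 look.py 4 scene top
```

```text
[0.5475 0.1015 0.2161] z [-3.e-04 -1.e-04 -1.e+00]
scene TCP,tip px [[336.43, 150.51], [335.16, 173.26]] crop 295 113
top TCP,tip px [[286.97, 201.42], [288.5, 204.6]] crop 248 144
```

View pics/c4.png

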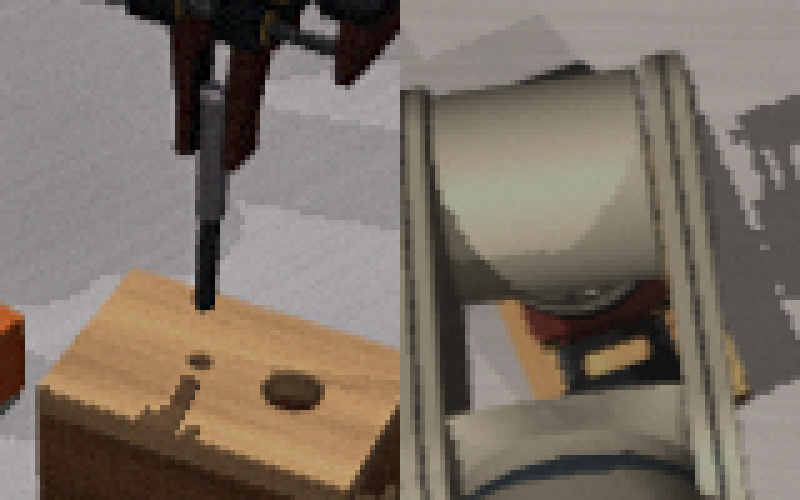

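The tip is at px (335.5,173.5), close to the modelled position. The bore is at about (334.5,185). Next I measure the axis tilt in both views from the row centres.

```bash
cat > axis.py <<'E'
from h import *
import sys
def axis(f,r0,r1,xc,hw=7):
    im=cv2.imread(f).astype(float).mean(2);L=[]
    for r in range(r0,r1):
        g=im[r,int(xc)-hw:int(xc)+hw+1];bg=(np.median(g[:4])+np.median(g[-4:]))/2
        lo=g.min();w=np.clip(np.interp(np.arange(len(g)),[0,len(g)-1],[np.median(g[:3]),np.median(g[-3:])])-g,0,None);w[w<0.3*w.max()]=0
        L.append([r,(w*np.arange(int(xc)-hw,int(xc)+hw+1)).sum()/w.sum(),w.sum()/max(w.max(),1)])
    return np.array(L)
if __name__=="__main__":
    for f in("pics/scene3.png","pics/scene4.png"):
        A=axis(f,150,172,336);print(f)
        print(A[:,1].round(1).tolist());
        for a,b in((159,172),(151,172)):
            s=A[(A[:,0]>=a)&(A[:,0]<b)];print(a,b,np.polyfit(s[:,0]-172,s[:,1],1).round(4))
E
python3 axis.py
```

```text
pics/scene3.png
[337.0, 336.9, 336.9, 336.9, 336.9, 336.8, 336.9, 336.7, 336.6, 336.6, 336.3, 336.3, 336.2, 336.2, 336.1, 336.1, 336.1, 336.0, 336.0, 336.0, 335.6, 335.8]
159 172 [-5.660000e-02  3.357085e+02]
151 172 [-6.370000e-02  3.356765e+02]
pics/scene4.png
[337.0, 336.9, 336.9, 336.9, 336.8, 336.6, 336.6, 336.6, 336.6, 336.3, 336.2, 336.2, 336.1, 336.1, 336.1, 336.0, 336.0, 335.9, 335.8, 335.6, 335.6, 335.8]
159 172 [-5.360000e-02  3.356097e+02]
151 172 [-6.610000e-02  3.355397e+02]
```

```bash
cat > board.py <<'E'
from h import *
from scipy.optimize import least_squares
from scipy.ndimage import map_coordinates
def corners(p): 
    c,s=np.cos(p[2]),np.sin(p[2]);X=np.array([[-.07,-.06],[.11,-.06],[.11,.06],[-.07,.06]])
    return np.c_[X@np.array([[c,s],[-s,c]])+p[:2],np.full(4,.101)]
def edges(n,f,p):
    im=cv2.imread(f).astype(float).sum(2) if n=="x" else cv2.imread(f).astype(float)
    C=proj(n,corners(p));out=[]
    for i in range(4):
        a,b=C[i],C[(i+1)%4];t=(b-a)/np.linalg.norm(b-a);nn=np.array([-t[1],t[0]])
        for s in np.linspace(.1,.9,40):
            q=a+(b-a)*s;k=np.arange(-4,4.01,.25);pts=q+k[:,None]*nn
            pr=np.array([map_coordinates(im[...,j],[pts[:,1],pts[:,0]],order=1) for j in range(3)]).T
            g=np.linalg.norm(pr[4:]-pr[:-4],axis=1);kk=k[2:-2];j=g.argmax()
            w=g*(abs(np.arange(len(g))-j)<4);out.append((i,s,q+nn*(w*kk).sum()/w.sum(),nn))
    return out
for n,f in(("scene","pics/scene0.png"),("top","pics/top0.png")):
    p=np.array([.545,.101,np.arctan2(.0225,.0529)])
    for it in range(4):
        E=edges(n,f,p);
        def res(p):
            C=proj(n,corners(p));return [((e[2]-(C[e[0]]+(C[(e[0]+1)%4]-C[e[0]])*e[1]))@e[3]) for e in E]
        r=least_squares(res,p,loss="soft_l1",f_scale=.3,x_scale=[.001,.001,.01]);p=r.x
    R=np.array(res(p)).reshape(4,-1)
    b=np.array([[p[0],p[1],.101],[p[0]+.055*np.cos(p[2]),p[1]+.055*np.sin(p[2]),.101]])
    print(n,p.round(5),"edge med",np.median(R,1).round(2),"std",R.std(1).round(2),"bore,entr px",proj(n,b).round(2).tolist())
E
python3 board.py
python3 - <<'E'
import cv2
a=cv2.imread("pics/scene0.png").astype(int).mean(2).astype(int);print(a[179:192,328:343]);
b=cv2.imread("pics/scene4.png").astype(int).mean(2).astype(int);print(b[168:178,329:342]);print(b[180:191,328:343])
E
```

```text
scene [0.54607 0.10335 0.40141] edge med [0.03 0.01 0.16 0.02] std [0.18 1.12 0.2  0.13] bore,entr px [[334.65, 184.75], [353.14, 190.74]]
top [0.54332 0.09881 0.40439] edge med [-0.    0.45 -0.01  1.78] std [0.18 0.14 0.15 0.9 ] bore,entr px [[290.18, 207.65], [283.3, 190.56]]
[[138 140 145 143 140 135 135 140 134 137 138 137 136 138 133]
 [134 138 137 141 144 143 140 141 137 137 139 135 134 132 137]
 [132 136 142 136 134 135 140 142 145 140 141 137 141 136 138]
 [133 133 128 135 133 135 135 134 134 137 144 143 139 138 137]
 [126 126 125 129 137 123 113 103 129 131 133 137 136 137 140]
 [125 130 128 127 102  68  64  65  77 119 130 129 132 133 138]
 [129 128 130 130  96  43  45  45  53  95 132 133 134 131 127]
 [127 125 127 129 125 102  65  59  71 114 126 127 129 130 130]
 [120 123 126 123 129 129 124 124 124 131 125 124 130 122 128]
 [121 117 123 126 126 126 126 127 129 130 133 128 128 126 125]
 [127 123 121 122 122 123 124 127 126 123 123 132 129 130 128]
 [121 124 125 128 124 123  98 121 120 120 124 127 127 122 131]
 [116 119 123 128 128 129 123 128 119 122 120 107 110 112 118]]
[
[... 543 characters left out ...]
 138]]
[[144 146 143 148 148 147 147 143 146 144 143 144 141 146 144]
 [140 139 139 137 143 143 144 146 151 145 147 144 145 147 143]
 [137 142 139 137 141 143 146 142 143 147 147 149 146 144 145]
 [130 130 138 141 140 125 117 114 132 141 139 141 143 148 148]
 [137 136 135 133 109  74  68  61  81 124 138 139 137 141 134]
 [132 134 135 138 103  44  47  53  53 102 142 138 133 133 133]
 [134 128 129 138 135 106  71  64  77 123 133 136 134 138 140]
 [132 129 129 132 135 135 130 124 132 139 135 133 132 133 132]
 [125 129 134  82  79  82 132 134 135 140 135 136 135 134 131]
 [133 133 134  71  58  58  79 128 134 131 130 131 135 135 132]
 [131 133  90  63  64  61  47 125 130 127 130 132 130 133 135]]
```

```bash
python3 - <<'E'
from h import *
for z in(.1395,.1406,.1415):
  print(z,(onz("scene",[[334.6,184.85]],.101)-onz("scene",[[335.42,173.56]],z)).round(5), onz("scene",[[335.42,173.56]],z).round(4))
E
python3 go.py .5465 .1025 .181
```

```text
0.1395 [[ 0.00033 -0.00104 -0.0385 ]] [[0.546  0.104  0.1395]]
0.1406 [[-6.90e-04 -5.00e-05 -3.96e-02]] [[0.547  0.103  0.1406]]
0.1415 [[-0.00151  0.00076 -0.0405 ]] [[0.5478 0.1022 0.1415]]
t 7.55 pos [0.5475 0.1018 0.2162] F [-0.52  0.21 -1.74] w 0.0179 j [ 0.16  0.3   1.77 -0.    1.07 -0.18]
tool x [-0.3387  0.9409  0.    ] z [-1.e-04 -0.e+00 -1.e+00]
dp units [ 0.032 -0.024  1.174]
```

{"op": "drive_tool", "data": {
  "deltas": [
    {"twist":[0,0,0],"dp":[0,0,0.3],"fingers":0},
    {"twist":[0,0,0],"dp":[0,0,0.3],"fingers":0},
    {"twist":[0,0,0],"dp":[0,0,0.3],"fingers":0},
    {"twist":[0,0,0],"dp":[0,0,0.2],"fingers":0},
    {"twist":[0,0,0],"dp":[0,0,0.05],"fingers":0},
    {"twist":[0,0,0],"dp":[0,0,0],"fingers":0},
    {"twist":[0,0,0],"dp":[0,0,0],"fingers":0}
  ]
}}

```text
time_s: 8.25
tool_pos: [0.5478, 0.1023, 0.182]
orientation: [0.0, 0.574, 0.819, 0.0]
force: [0.4, 0.3, -2.6]
grip_width: 0.0173
```

```bash
python3 look.py 5 scene
python3 - <<'E'
import cv2
b=cv2.imread("pics/scene5.png").astype(int).mean(2).astype(int);print(b[174:192,328:343])
E
```

```text
[0.5478 0.1023 0.182 ] z [ 4.e-04  1.e-04 -1.e+00]
scene TCP,tip px [[336.15, 161.28], [334.94, 183.1]] crop 294 123
[[136 132 132 134 139 149  42  18  16   7  89 132 129 129 127]
 [143 138 137 139 133 140  35  15  20  12 101 129 132 126 129]
 [141 143 143 141 144 149  38  12  13  10  97 144 137 132 132]
 [145 142 140 138 144 155  41  16  15  12 101 133 132 140 141]
 [148 144 147 146 146 119  33  22  17  10 136 144 134 135 133]
 [146 149 151 146 150 119  32  17  16   4 142 147 140 142 141]
 [142 143 143 145 153 122  35  17   8   6 145 145 139 143 141]
 [142 140 142 144 146 118  32  20  14  35 148 150 146 143 145]
 [136 137 138 138 140 120  36  12  13  34 149 152 149 146 147]
 [134 131 130 140 144  88  24  17  15  33 139 142 143 145 150]
 [140 135 135 138 112  57  28  14  19  71 124 141 137 140 139]
 [137 136 133 142 107  55  44  54  49  77 121 124 127 126 124]
 [131 134 133 139  82  60  55  53  45 106 114 113 118 123 123]
 [127 135 133 130  72  72  68  62  58 132 135 131 129 127 114]
 [125 127 134  87  67  67  64  66 119 139 141 137 134 133 128]
 [137 135 133  69  63  65  64  58 129 131 130 134 139 140 139]
 [135 134  94  65  65  62  50 119 130 132 129 130 127 130 133]
 [127  88  64  69  64  65  56 131 134 129 127 125 130 130 125]]
```

View pics/c5.png

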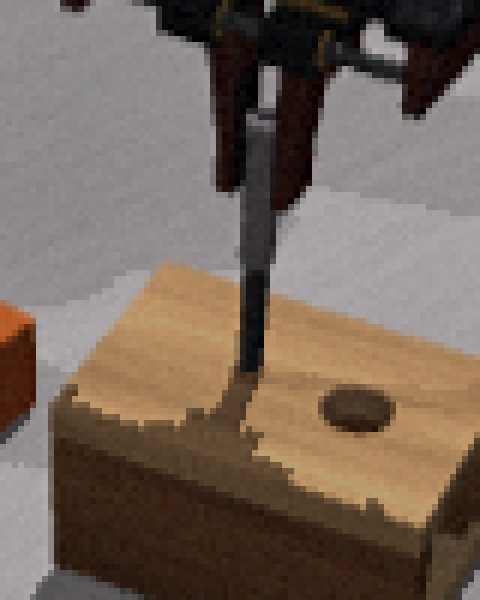

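```bash
python3 - <<'E'
import cv2,numpy as np
from h import *
b=cv2.imread("pics/scene5.png").astype(float).mean(2)
rs=np.arange(170,183);L=[]
for r in rs:
    g=b[r];c=335
    lb=np.median(g[328:332]);rb=np.median(g[340:344]);d=15
    i=np.arange(331,336);j=np.arange(336,341)
    l=335.5-np.clip((lb-g[i])/(lb-d),0,1).sum();rr=335.5+np.clip((rb-g[j])/(rb-d),0,1).sum();L.append([l,rr])
L=np.array(L);c=L.mean(1);print(c.round(2),(L[:,1]-L[:,0]).round(2));p=np.polyfit(rs-183.35,c,1);print(p)
B=onz("scene",[[334.57,184.85]],.101)
for z in(.106,.107,.1075): print(z,(B-onz("scene",[[p[1],183.35]],z)).round(5))
T=np.array([[.546,.1025,z] for z in(.101,.1065)]);print(proj("scene",T))
E
python3 go.py
```

```text
[336.11 336.03 336.07 335.99 335.8  335.67 335.74 335.79 335.48 335.46
 335.51 335.41 335.44] [4.48 4.3  4.47 4.24 4.08 4.1  4.13 4.19 4.01 4.06 4.   3.86 3.82]
[-6.30052011e-02  3.35267505e+02]
0.106 [[-0.00079 -0.00157 -0.005  ]]
0.107 [[-0.00167 -0.00071 -0.006  ]]
0.1075 [[-0.0021  -0.00028 -0.0065 ]]
[[334.40481962 184.86377095]
 [334.49049286 183.31174385]]
t 8.3 pos [0.5479 0.1024 0.1821] F [-0.38  0.18 -1.34] w 0.0173 j [ 0.16  0.35  1.8  -0.    1.   -0.19]
tool x [-3.419e-01  9.398e-01 -1.000e-04] z [ 7.e-04  1.e-04 -1.e+00]
```

{"op": "drive_tool", "data": {
  "deltas": [
    {"twist":[0,0,0],"dp":[-0.02,-0.053,0.05],"fingers":0},
    {"twist":[0,0,0],"dp":[0,0,0.08],"fingers":0},
    {"twist":[0,0,0],"dp":[0,0,0],"fingers":0},
    {"twist":[0,0,0],"dp":[0,0,0],"fingers":0}
  ]
}}

```text
time_s: 8.7
tool_pos: [0.5462, 0.1012, 0.1778]
orientation: [-0.0, 0.574, 0.819, -0.0]
force: [-0.0, -0.2, -1.7]
grip_width: 0.0176
```

```bash
cat > tip.py <<'E'
import cv2,numpy as np,sys
from h import *
f=sys.argv[1];r1=int(sys.argv[2])
b=cv2.imread(f).astype(float).mean(2)
rs=np.arange(r1-12,r1);L=[]
for r in rs:
    g=b[r];lb=np.median(g[326:331]);rb=np.median(g[340:344]);d=15
    i=np.arange(331,336);j=np.arange(336,341)
    l=335.5-np.clip((lb-g[i])/(lb-d),0,1).sum();rr=335.5+np.clip((rb-g[j])/(rb-d),0,1).sum();L.append([l,rr])
c=np.mean(L,1);p=np.polyfit(rs-184.85,c,1);print("axis at row 184.85:",p)
print(b[178:192,328:343].astype(int))
E
python3 look.py 6 scene; python3 tip.py pics/scene6.png 183
```

```text
[0.5462 0.1012 0.1778] z [-1.e-04 -0.e+00 -1.e+00]
scene TCP,tip px [[335.34, 162.46], [334.16, 184.16]] crop 294 124
axis at row 184.85: [-6.74877694e-02  3.34432915e+02]
[[148 143 146 144 151  66  15  16  13  95 145 143 140 138 135]
 [144 150 147 150 155  45  17  17  13 105 143 145 136 142 138]
 [143 143 146 149 156  40  14  18  12 105 144 142 142 144 142]
 [137 140 144 143 154  43  14  19  12 107 147 147 148 142 143]
 [136 139 136 135 145  42  16  16   8 141 152 145 152 145 142]
 [124 132 135 136 119  33  17  17  10 143 143 140 146 145 147]
 [136 135 133 135  98  24   9  18   8 119 123 139 140 138 141]
 [135 135 139 142 107  36  11  21  17  80 119 121 125 125 125]
 [128 130 131 142  86  61  52  44  65 106 115 116 121 121 122]
 [131 134 131 135  70  65  67  63 128 137 129 130 128 129 116]
 [123 130 134  90  71  64  59  61 134 141 138 137 133 132 132]
 [135 137  87  60  65  67  60 116 134 128 130 134 137 138 137]
 [135  87  69  63  62  63  48 125 127 133 129 129 129 128 134]
 [ 83  62  64  66  64  62 123 129 129 128 126 127 129 128 129]]
```

View pics/c6.png

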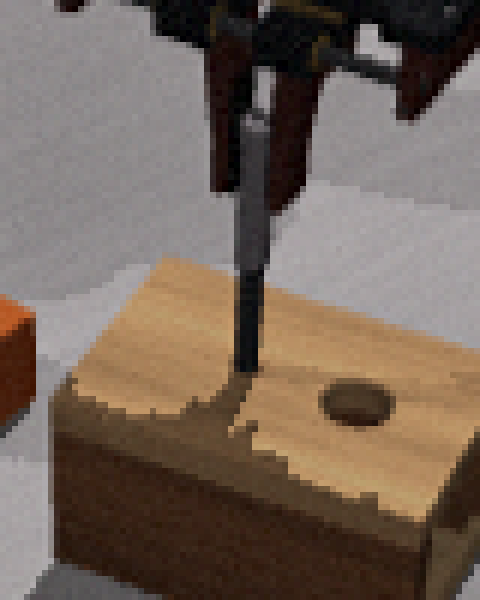

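{"op": "drive_tool", "data": {
  "deltas": [
    {"twist":[0,0,0],"dp":[0.006,0.009,0.03],"fingers":0},
    {"twist":[0,0,0],"dp":[0,0,0.02],"fingers":0},
    {"twist":[0,0,0],"dp":[0,0,0.02],"fingers":0},
    {"twist":[0,0,0],"dp":[0,0,0.02],"fingers":0},
    {"twist":[0,0,0],"dp":[0,0,0],"fingers":0}
  ]
}}

```text
time_s: 9.25
tool_pos: [0.5466, 0.1015, 0.1754]
orientation: [0.0, 0.574, 0.819, 0.0]
force: [-0.2, -0.1, 1.3]
grip_width: 0.0172
```

{"op": "drive_tool", "data": {
  "deltas": [
    {"twist":[0,0,0],"dp":[0,0,0.02],"fingers":0},
    {"twist":[0,0,0],"dp":[0,0,0],"fingers":0}
  ]
}}

```text
time_s: 9.45
tool_pos: [0.5463, 0.1014, 0.1744]
orientation: [-0.0, 0.574, 0.819, -0.0]
force: [-0.3, -0.3, -1.1]
grip_width: 0.0174
```

{"op": "drive_tool", "data": {
  "deltas": [
    {"twist":[0,0,0],"dp":[0,0,0.02],"fingers":0},
    {"twist":[0,0,0],"dp":[0,0,0.02],"fingers":0},
    {"twist":[0,0,0],"dp":[0,0,0],"fingers":0}
  ]
}}

```text
time_s: 9.75
tool_pos: [0.5463, 0.1014, 0.1731]
orientation: [-0.0, 0.574, 0.819, -0.0]
force: [-0.1, 0.4, -2.2]
grip_width: 0.0174
```

{"op": "drive_tool", "data": {
  "deltas": [
    {"twist":[0,0,0],"dp":[0,0,0.02],"fingers":0},
    {"twist":[0,0,0],"dp":[0,0,0.02],"fingers":0},
    {"twist":[0,0,0],"dp":[0,0,0.02],"fingers":0},
    {"twist":[0,0,0],"dp":[0,0,0],"fingers":0}
  ]
}}

```text
time_s: 10.15
tool_pos: [0.5464, 0.1014, 0.1715]
orientation: [-0.0, 0.574, 0.819, -0.0]
force: [-0.3, 0.3, -2.1]
grip_width: 0.0174
```

```bash
python3 look.py 7 scene; python3 tip.py pics/scene7.png 183
```

```text
[0.5464 0.1014 0.1715] z [-2.e-04 -0.e+00 -1.e+00]
scene TCP,tip px [[335.34, 164.41], [334.16, 185.94]] crop 294 125
axis at row 184.85: [-6.48148881e-02  3.34605290e+02]
[[146 145 142 146 150  58  19  10  11  69 141 143 139 140 135]
 [144 151 153 147 154  54  24  21  17  66 143 144 143 141 140]
 [141 142 145 146 156  56  22  13   7  66 144 143 141 142 138]
 [135 135 138 144 151  54  24  17  10  99 149 146 144 142 142]
 [138 136 139 141 146  44  16  19   8 107 149 151 148 148 142]
 [136 129 131 138 148  42  20  16   7 108 137 145 147 141 147]
 [135 136 134 131 114  32  22  20   0  84 124 135 136 143 142]
 [134 134 132 136 104  29  17  13   6  76 124 129 126 124 122]
 [131 131 136 139  78  56  27  20  50 103 115 116 120 118 123]
 [130 132 133 135  68  62  61  60 125 136 131 129 128 133 117]
 [123 131 138  89  65  68  62  60 133 139 138 138 133 138 129]
 [139 137  88  62  63  62  64 114 132 134 126 131 136 137 134]
 [ 86  84  68  65  67  62  52 126 128 126 131 131 131 131 141]
 [ 61  58  62  70  66  65 121 132 126 125 123 131 128 126 131]]
```

View pics/c7.png

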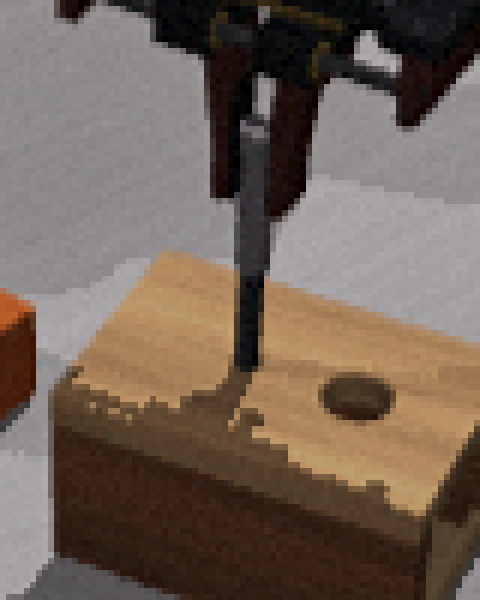

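The tip's lower end stays at row 186 after 6 mm of descent with no force, so it is in the bore. I continue in small steps.

{"op": "drive_tool", "data": {
  "deltas": [
    {"twist":[0,0,0],"dp":[0,0,0.02],"fingers":0},
    {"twist":[0,0,0],"dp":[0,0,0.02],"fingers":0},
    {"twist":[0,0,0],"dp":[0,0,0.02],"fingers":0},
    {"twist":[0,0,0],"dp":[0,0,0.02],"fingers":0},
    {"twist":[0,0,0],"dp":[0,0,0],"fingers":0}
  ]
}}

```text
time_s: 10.7
tool_pos: [0.5464, 0.1014, 0.1691]
orientation: [-0.0, 0.574, 0.819, -0.0]
force: [0.7, 0.1, -1.5]
grip_width: 0.0175
```

{"op": "drive_tool", "data": {
  "deltas": [
    {"twist":[0,0,0],"dp":[0,0,0.02],"fingers":0},
    {"twist":[0,0,0],"dp":[0,0,0.02],"fingers":0},
    {"twist":[0,0,0],"dp":[0,0,0],"fingers":0}
  ]
}}

```text
time_s: 11.0
tool_pos: [0.5464, 0.1014, 0.1679]
orientation: [-0.0, 0.574, 0.819, -0.0]
force: [0.1, 0.1, -1.0]
grip_width: 0.0176
```

{"op": "drive_tool", "data": {
  "deltas": [
    {"twist":[0,0,0],"dp":[0,0,0.02],"fingers":0},
    {"twist":[0,0,0],"dp":[0,0,0.02],"fingers":0},
    {"twist":[0,0,0],"dp":[0,0,0],"fingers":0}
  ]
}}

```text
time_s: 11.3
tool_pos: [0.5464, 0.1014, 0.1667]
orientation: [-0.0, 0.574, 0.819, -0.0]
force: [0.1, -0.3, -2.2]
grip_width: 0.0175
```

{"op": "drive_tool", "data": {
  "deltas": [
    {"twist":[0,0,0],"dp":[0,0,0.02],"fingers":0},
    {"twist":[0,0,0],"dp":[0,0,0.02],"fingers":0},
    {"twist":[0,0,0],"dp":[0,0,0],"fingers":0}
  ]
}}

```text
time_s: 11.6
tool_pos: [0.5465, 0.1015, 0.1657]
orientation: [0.0, 0.574, 0.819, 0.0]
force: [0.8, 0.0, 0.3]
grip_width: 0.0175
```

{"op": "drive_tool", "data": {
  "deltas": [
    {"twist":[0,0,0],"dp":[0,0,0.02],"fingers":0},
    {"twist":[0,0,0],"dp":[0,0,0.02],"fingers":0},
    {"twist":[0,0,0],"dp":[0,0,0],"fingers":0}
  ]
}}

```text
time_s: 11.9
tool_pos: [0.5472, 0.1015, 0.1652]
orientation: [0.001, 0.574, 0.819, 0.001]
force: [-1.7, 0.1, 5.6]
grip_width: 0.0175
```

{"op": "drive_tool", "data": {
  "deltas": [
    {"twist":[0,0,0],"dp":[0,0,0.02],"fingers":0},
    {"twist":[0,0,0],"dp":[0,0,0],"fingers":0}
  ]
}}

```text
time_s: 12.1
tool_pos: [0.5475, 0.1016, 0.165]
orientation: [0.001, 0.574, 0.819, 0.001]
force: [-0.9, 0.2, 7.7]
grip_width: 0.0175
```

{"op": "drive_tool", "data": {
  "deltas": [
    {"twist":[0,0,0],"dp":[0,0,0.02],"fingers":0},
    {"twist":[0,0,0],"dp":[0,0,0],"fingers":0}
  ]
}}

```text
time_s: 12.3
tool_pos: [0.5478, 0.1016, 0.1647]
orientation: [0.001, 0.574, 0.819, 0.001]
force: [-1.3, -0.6, 9.8]
grip_width: 0.0177
```

{"op": "drive_tool", "data": {
  "deltas": [
    {"twist":[0,0,0],"dp":[0,0,0.02],"fingers":0},
    {"twist":[0,0,0],"dp":[0,0,0.01],"fingers":0}
  ]
}}

```text
time_s: 12.5
tool_pos: [0.5478, 0.1016, 0.1638]
orientation: [0.001, 0.574, 0.819, 0.001]
force: [-1.3, -0.2, 10.0]
grip_width: 0.0176
```

Now sliding: the TCP moves and the force holds at about 10 N.

{"op": "drive_tool", "data": {
  "deltas": [
    {"twist":[0,0,0],"dp":[0,0,0.02],"fingers":0},
    {"twist":[0,0,0],"dp":[0,0,0.01],"fingers":0}
  ]
}}

```text
time_s: 12.7
tool_pos: [0.5479, 0.1016, 0.1631]
orientation: [0.001, 0.574, 0.819, 0.001]
force: [-1.9, -0.4, 11.6]
grip_width: 0.0175
```

{"op": "drive_tool", "data": {
  "deltas": [
    {"twist":[0,0,0],"dp":[0,0,0.02],"fingers":0},
    {"twist":[0,0,0],"dp":[0,0,0.01],"fingers":0}
  ]
}}

```text
time_s: 12.9
tool_pos: [0.5479, 0.1016, 0.1622]
orientation: [0.001, 0.574, 0.819, 0.001]
force: [-1.6, -0.2, 11.1]
grip_width: 0.0173
```

{"op": "drive_tool", "data": {
  "deltas": [
    {"twist":[0,0,0],"dp":[0,0,0.02],"fingers":0},
    {"twist":[0,0,0],"dp":[0,0,0.01],"fingers":0}
  ]
}}

```text
time_s: 13.1
tool_pos: [0.5479, 0.1016, 0.1613]
orientation: [0.001, 0.574, 0.819, 0.001]
force: [-1.8, -0.1, 11.4]
grip_width: 0.0168
```

{"op": "drive_tool", "data": {
  "deltas": [
    {"twist":[0,0,0],"dp":[0,0,0.02],"fingers":0},
    {"twist":[0,0,0],"dp":[0,0,0.01],"fingers":0}
  ]
}}

```text
time_s: 13.3
tool_pos: [0.5479, 0.1016, 0.1605]
orientation: [0.001, 0.574, 0.819, 0.001]
force: [-1.8, -0.7, 12.0]
grip_width: 0.0174
```

{"op": "drive_tool", "data": {
  "deltas": [
    {"twist":[0,0,0],"dp":[0,0,0.02],"fingers":0},
    {"twist":[0,0,0],"dp":[0,0,0.01],"fingers":0}
  ]
}}

```text
time_s: 13.5
tool_pos: [0.548, 0.1016, 0.1595]
orientation: [0.001, 0.574, 0.819, 0.001]
force: [-0.7, -0.4, 11.6]
grip_width: 0.0172
```

{"op": "drive_tool", "data": {
  "deltas": [
    {"twist":[0,0,0],"dp":[0,0,0.02],"fingers":0},
    {"twist":[0,0,0],"dp":[0,0,0.01],"fingers":0}
  ]
}}

```text
time_s: 13.7
tool_pos: [0.5473, 0.1016, 0.1579]
orientation: [0.001, 0.574, 0.819, 0.001]
force: [-0.3, 0.6, -1.3]
grip_width: 0.0169
```

The force vanished, so I back off at once.

{"op": "drive_tool", "data": {
  "deltas": [
    {"twist":[0,0,0],"dp":[0,0,-0.1],"fingers":0},
    {"twist":[0,0,0],"dp":[0,0,-0.1],"fingers":0},
    {"twist":[0,0,0],"dp":[0,0,0],"fingers":0}
  ]
}}

```text
time_s: 14.0
tool_pos: [0.5465, 0.1015, 0.1631]
orientation: [0.0, 0.574, 0.819, 0.0]
force: [0.1, -0.1, -1.6]
grip_width: 0.0174
```

```bash
python3 go.py
python3 - <<'E'
from h import *
im,d=eyes.get_image("scene");cv2.imwrite("pics/scene8.png",im[:,:,::-1]);x0,y0=290,130
cv2.imwrite("pics/c8.png",cv2.resize(im[y0:y0+110,x0:x0+100,::-1],None,fx=5,fy=5,interpolation=cv2.INTER_NEAREST))
E
```

```text
t 14.0 pos [0.5465 0.1015 0.1631] F [ 0.07 -0.13 -1.58] w 0.0174 j [ 0.16  0.37  1.81  0.    0.96 -0.19]
tool x [-0.3418  0.9398  0.    ] z [ 1.e-04  1.e-04 -1.e+00]
```

View pics/c8.png

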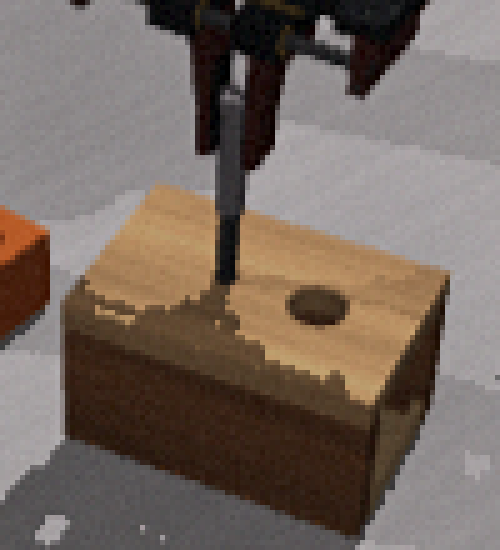

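{"op": "drive_tool", "data": {
  "deltas": [
    {"twist":[0,0,0],"dp":[0,0,-0.2],"fingers":0},
    {"twist":[0,0,0],"dp":[0,0,-0.3],"fingers":0},
    {"twist":[0,0,0],"dp":[0,0,-0.3],"fingers":0},
    {"twist":[0,0,0],"dp":[0,0,-0.5],"fingers":0},
    {"twist":[0,0,0],"dp":[0,0,-0.5],"fingers":0},
    {"twist":[0,0,0],"dp":[0,0,0],"fingers":0},
    {"twist":[0,0,0],"dp":[0,0,0],"fingers":0}
  ]
}}

```text
time_s: 14.75
tool_pos: [0.5467, 0.1015, 0.2173]
orientation: [0.0, 0.574, 0.819, 0.0]
force: [0.4, 0.2, -1.1]
grip_width: 0.0174
```

Run:
```python
from h import *
im,d=eyes.get_image("scene");cv2.imwrite("pics/scene9.png",im[:,:,::-1]);a=cv2.imread("pics/scene0.png")
x0,y0=315,165
c=[cv2.resize(i[y0:y0+75,x0:x0+70],None,fx=5.5,fy=5.5,interpolation=cv2.INTER_NEAREST) for i in(a,im[:,:,::-1])]
cv2.imwrite("pics/c9.png",np.hstack(c))
d0=np.load("scene0.npz")["d"]
print(im.mean(2)[182:189,330:340].astype(int));print((d0[182:189,330:340]*1000).astype(int));print((d[182:189,330:340]*1000).astype(int))
```

```text
[[135 139 140 141 144 143 140 150 150 147]
 [135 137 141 130 120 114 135 140 140 141]
 [137 141 107  70  66  65  83 127 135 142]
 [137 142 100  46  43  44  54  99 135 141]
 [133 137 131 107  71  65  77 125 133 134]
 [131 136 138 135 131 128 128 136 131 131]
 [135  88  81  87 134 137 135 136 140 136]]
[[1135 1140 1135 1134 1134 1135 1136 1139 1136 1139]
 [1133 1137 1133 1135 1133 1131 1132 1130 1131 1133]
 [1129 1128 1128 1131 1136 1133 1136 1129 1129 1127]
 [1127 1124 1128 1138 1132 1138 1135 1126 1126 1129]
 [1124 1125 1125 1120 1142 1140 1139 1123 1124 1120]
 [1119 1117 1121 1118 1121 1122 1122 1124 1121 1124]
 [1120 1114 1118 1118 1114 1118 1116 1119 1112 1118]]
[[1139 1138 1136 1134 1137 1138 1138 1134 1138 1136]
 [1131 1130 1133 1134 1136 1133 1132 1130 1134 1132]
 [1129 1133 1129 1132 1139 1135 1136 1134 1131 1129]
 [1124 1130 1123 1136 1136 1137 1133 1130 1127 1126]
 [1122 1122 1121 1123 1140 1140 1139 1124 1126 1124]
 [1122 1120 1117 1119 1120 1121 1120 1121 1123 1119]
 [1116 1115 1116 1119 1118 1118 1116 1119 1119 1121]]
```

View pics/c9.png

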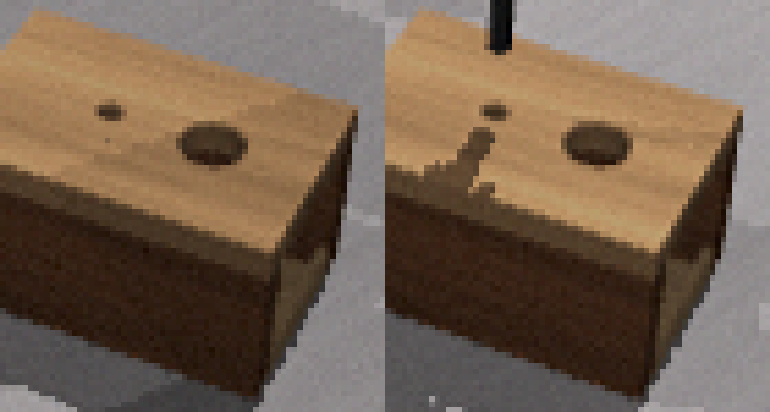

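Neither view can see into the tray. The drop from 12 N to zero at about 17.7 mm depth, with the tool springing forward, matches a release. Next is the return to the holder.

```bash
python3 go.py .522 -.1447 .2173
```

```text
t 14.8 pos [0.5462 0.1014 0.2167] F [ 0.19  0.15 -2.61] w 0.0172 j [ 0.16  0.3   1.77 -0.    1.07 -0.19]
tool x [-0.3419  0.9397  0.    ] z [-2.e-04 -0.e+00 -1.e+00]
dp units [-7.433 -3.563 -0.019]
```

{"op": "drive_tool", "data": {
  "deltas": [
    {"twist":[0,0,0],"dp":[-0.4,-0.2,0],"fingers":0},
    {"twist":[0,0,0],"dp":[-0.75,-0.36,0],"fingers":0},
    {"twist":[0,0,0],"dp":[-0.75,-0.36,0],"fingers":0},
    {"twist":[0,0,0],"dp":[-0.75,-0.36,0],"fingers":0},
    {"twist":[0,0,0],"dp":[-0.75,-0.36,0],"fingers":0},
    {"twist":[0,0,0],"dp":[-0.75,-0.36,0],"fingers":0},
    {"twist":[0,0,0],"dp":[-0.75,-0.36,0],"fingers":0},
    {"twist":[0,0,0],"dp":[-0.75,-0.36,0],"fingers":0},
    {"twist":[0,0,0],"dp":[-0.75,-0.36,0],"fingers":0},
    {"twist":[0,0,0],"dp":[-0.75,-0.36,0],"fingers":0},
    {"twist":[0,0,0],"dp":[-0.28,-0.12,0],"fingers":0},
    {"twist":[0,0,0],"dp":[0,0,0.8],"fingers":0},
    {"twist":[0,0,0],"dp":[0,0,0.8],"fingers":0},
    {"twist":[0,0,0],"dp":[0,0,0.8],"fingers":0},
    {"twist":[0,0,0],"dp":[0,0,0.3],"fingers":0},
    {"twist":[0,0,0],"dp":[0,0,0],"fingers":0},
    {"twist":[0,0,0],"dp":[0,0,0],"fingers":0}
  ]
}}

```text
time_s: 16.5
tool_pos: [0.5227, -0.1446, 0.1364]
orientation: [0.0, 0.574, 0.819, 0.0]
force: [0.3, 1.0, -2.3]
grip_width: 0.0172
```

```bash
python3 go.py .522 -.1447 .086;python3 look.py 10 scene
```

```text
t 16.5 pos [ 0.5227 -0.1446  0.1364] F [ 0.34  0.99 -2.3 ] w 0.0172 j [-0.29  0.39  1.86  0.    0.89 -0.64]
tool x [-3.420e-01  9.397e-01 -3.000e-04] z [ 5.e-04 -1.e-04 -1.e+00]
dp units [ 0.004 -0.025  1.681]
[ 0.5227 -0.1446  0.1364] z [ 5.e-04 -1.e-04 -1.e+00]
scene TCP,tip px [[253.08, 210.23], [255.69, 231.38]] crop 215 171
```

View pics/c10.png

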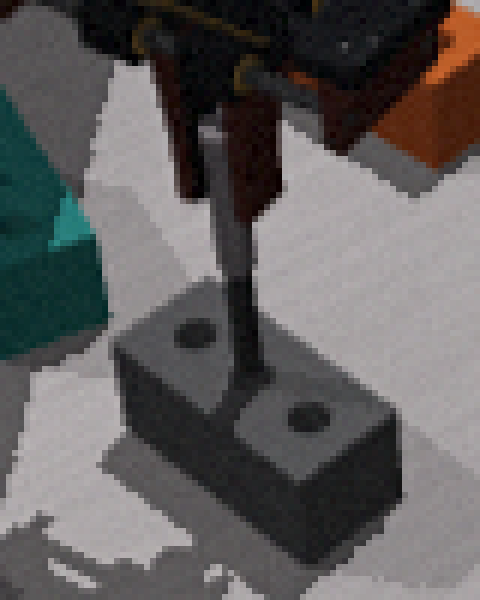

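The tip at crop (250,378) is right over the middle hole, midway between (196,333) and (309,416). Lowering now.

{"op": "drive_tool", "data": {
  "deltas": [
    {"twist":[0,0,0],"dp":[0,-0.02,0.2],"fingers":0},
    {"twist":[0,0,0],"dp":[0,0,0.2],"fingers":0},
    {"twist":[0,0,0],"dp":[0,0,0.2],"fingers":0},
    {"twist":[0,0,0],"dp":[0,0,0.2],"fingers":0},
    {"twist":[0,0,0],"dp":[0,0,0],"fingers":0}
  ]
}}

```text
time_s: 17.05
tool_pos: [0.521, -0.1445, 0.1108]
orientation: [-0.001, 0.574, 0.819, -0.0]
force: [-1.6, 0.6, -1.7]
grip_width: 0.0175
```

{"op": "drive_tool", "data": {
  "deltas": [
    {"twist":[0,0,0],"dp":[0,0,0.2],"fingers":0},
    {"twist":[0,0,0],"dp":[0,0,0.2],"fingers":0},
    {"twist":[0,0,0],"dp":[0,0,0.2],"fingers":0},
    {"twist":[0,0,0],"dp":[0,0,0.15],"fingers":0},
    {"twist":[0,0,0],"dp":[0,0,0],"fingers":0},
    {"twist":[0,0,0],"dp":[0,0,0],"fingers":0}
  ]
}}

```text
time_s: 17.65
tool_pos: [0.5217, -0.1447, 0.0892]
orientation: [-0.0, 0.574, 0.819, -0.0]
force: [-0.4, 0.3, -1.8]
grip_width: 0.0175
```

{"op": "drive_tool", "data": {
  "deltas": [
    {"twist":[0,0,0],"dp":[0,0,0.05],"fingers":0},
    {"twist":[0,0,0],"dp":[0,0,0.05],"fingers":0},
    {"twist":[0,0,0],"dp":[0,0,0.03],"fingers":0},
    {"twist":[0,0,0],"dp":[0,0,0],"fingers":0},
    {"twist":[0,0,0],"dp":[0,0,0],"fingers":0}
  ]
}}

```text
time_s: 18.15
tool_pos: [0.5217, -0.1447, 0.0855]
orientation: [-0.0, 0.574, 0.819, 0.0]
force: [1.0, -0.4, -2.2]
grip_width: 0.0173
```

{"op": "drive_tool", "data": {
  "deltas": [
    {"twist":[0,0,0],"dp":[0,0,0.03],"fingers":0},
    {"twist":[0,0,0],"dp":[0,0,0],"fingers":0.22},
    {"twist":[0,0,0],"dp":[0,0,0],"fingers":0.25},
    {"twist":[0,0,0],"dp":[0,0,0],"fingers":0.3},
    {"twist":[0,0,0],"dp":[0,0,0],"fingers":0.4},
    {"twist":[0,0,0],"dp":[0,0,0],"fingers":0.5},
    {"twist":[0,0,0],"dp":[0,0,0],"fingers":0.6},
    {"twist":[0,0,0],"dp":[0,0,0],"fingers":0.6},
    {"twist":[0,0,0],"dp":[0,0,0],"fingers":0.6}
  ]
}}

```text
time_s: 19.05
tool_pos: [0.5217, -0.1447, 0.0846]
orientation: [-0.0, 0.574, 0.819, -0.0]
force: [0.3, 0.4, 0.2]
grip_width: 0.0526
```

```bash
python3 look.py 11 scene
```

```text
[ 0.5217 -0.1447  0.0846] z [-0.  0. -1.]
scene TCP,tip px [[254.66, 225.17], [257.11, 244.95]] crop 217 184
```

View pics/c11.png

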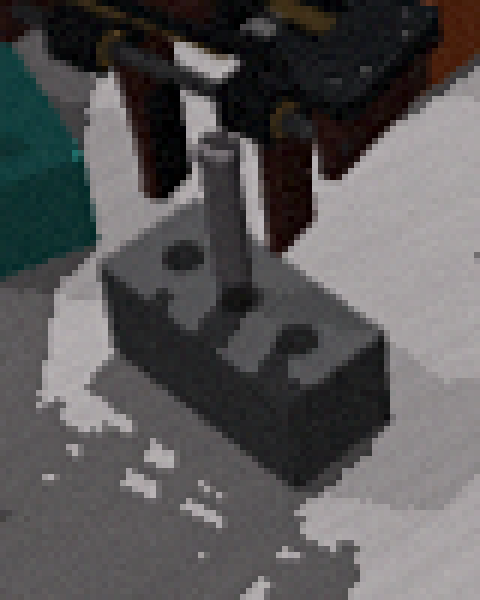

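Released and standing, with the head at crop (218,148). Now straight up and away.

{"op": "drive_tool", "data": {
  "deltas": [
    {"twist":[0,0,0],"dp":[0,0,-0.3],"fingers":0.6},
    {"twist":[0,0,0],"dp":[0,0,-0.6],"fingers":0.6},
    {"twist":[0,0,0],"dp":[0,0,-0.9],"fingers":0.6},
    {"twist":[0,0,0],"dp":[0,0,-0.9],"fingers":0.6},
    {"twist":[0,0,0],"dp":[0,0,-0.9],"fingers":0.6},
    {"twist":[0,0,0],"dp":[0,0,-0.9],"fingers":0.6},
    {"twist":[0,0,0],"dp":[-0.7,-0.8,0],"fingers":0.6},
    {"twist":[0,0,0],"dp":[-0.7,-0.8,0],"fingers":0.6},
    {"twist":[0,0,0],"dp":[-0.7,-0.8,0],"fingers":0.6},
    {"twist":[0,0,0],"dp":[-0.7,-0.8,0],"fingers":0.6},
    {"twist":[0,0,0],"dp":[-0.7,-0.8,0],"fingers":0.6},
    {"twist":[0,0,0],"dp":[-0.7,-0.8,0],"fingers":0.6},
    {"twist":[0,0,0],"dp":[-0.7,-0.8,0],"fingers":0.6},
    {"twist":[0,0,0],"dp":[-0.7,-0.8,0],"fingers":0.6},
    {"twist":[0,0,0],"dp":[-0.7,-0.8,0],"fingers":0.6},
    {"twist":[0,0,0],"dp":[-0.7,-0.8,0],"fingers":0.6},
    {"twist":[0,0,0],"dp":[0,0,0],"fingers":0.6},
    {"twist":[0,0,0],"dp":[0,0,0],"fingers":0.6}
  ]
}}

```text
time_s: 20.9
tool_pos: [0.3676, -0.4243, 0.2199]
orientation: [0.0, 0.574, 0.819, 0.0]
force: [-0.3, 0.8, 0.3]
grip_width: 0.0527
```

Run:
```python
from h import *
o=[]
for n,(x0,y0,w,h) in(("scene",(225,160,160,110)),("top",(250,155,160,90))):
    im,d=eyes.get_image(n);cv2.imwrite(f"pics/{n}12.png",im[:,:,::-1])
    o.append(cv2.resize(im[y0:y0+h,x0:x0+w,::-1],(0,0),fx=2.9*160/w,fy=2.9*160/w,interpolation=cv2.INTER_NEAREST))
    if n=="top": print(im.mean(2)[203:212,285:296].astype(int)); a=np.load("top0.npz")["im"];print(a.mean(2)[203:212,285:296].astype(int))
cv2.imwrite("pics/c12.png",np.vstack(o))
```

```text
[[121 122 123 120 119 119 121 121 119 119 118]
 [122 123 124 121 117 115 120 122 119 118 118]
 [122 123 122 116  89  86 103 119 119 117 118]
 [123 122 119  87  46  33  53  96 119 118 116]
 [127 122 114  73  35  41  59  84 110 120 118]
 [128 124 112  73  49  46  48  88 117 118 117]
 [131 127 124 104  76  55  71 107 123 121 116]
 [130 129 125 124 118 113 115 119 123 125 119]
 [130 130 125 124 124 124 120 120 121 125 121]]
[[119 116 119 114 114 116 117 116 115 114 115]
 [117 116 119 115 110 110 116 119 115 112 115]
 [118 118 116 110  88  82 100 115 118 115 113]
 [120 119 112  84  42  35  46  90 114 114 114]
 [122 118 107  65  26  34  40  76 108 112 113]
 [125 120 107  69  30  29  42  83 109 114 113]
 [125 121 119 100  66  47  69 105 117 118 112]
 [126 125 121 116 112 109 111 117 119 119 115]
 [126 125 121 118 120 117 117 116 116 119 116]]
```

View pics/c12.png

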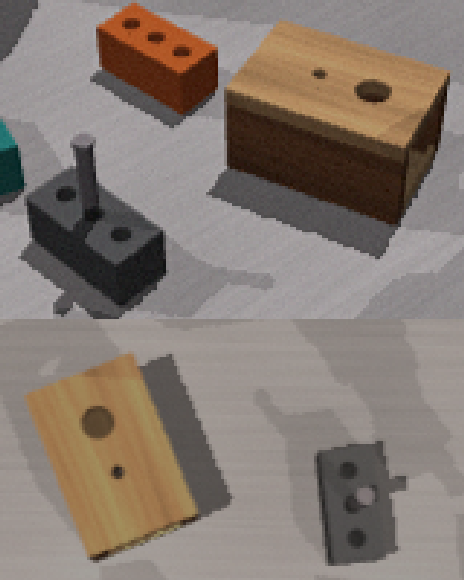

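View pics/top12.png

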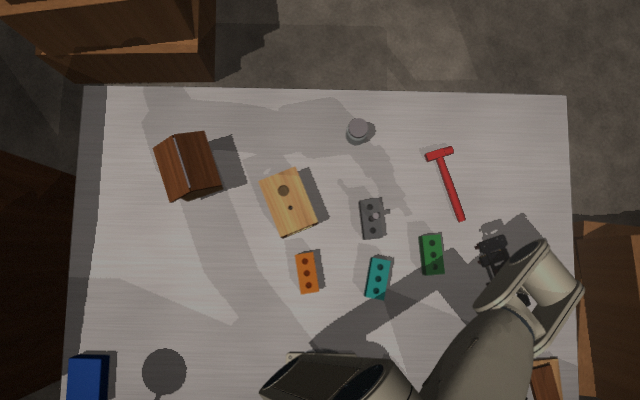

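From above, the bore interior is brighter than at the start (about 47 against 33), as expected with the dark pin gone. The nail set stands in the middle hole at top (374,215), and the bystanders have not moved. Handing in.

```bash
python3 -c "
from station import robot
print(robot.job_done())"
```

```text
the job is handed in; nothing more can be done
None
```

I drove the perch pin out with the nail set's narrow end and stood the nail set back in the middle hole of the grey holder. I handed the job in at about 21 s, with the arm well clear of everything.

- **Push:** the nail set went into the bore with no noticeable force on the wood. It met the pin about 10 mm down and pushed it in steps of 0.6 to 0.9 mm. The highest wrist reading was 12 N, about 13.5 N of push once the tool's weight is allowed for.
- **Release:** the force vanished at about 17.7 mm depth. I stopped there and backed off in the next call. No later reading suggested contact with the spring balls.
- **Last checks:** the final pictures show the nail set standing narrow end down in its hole. The house, jar and hammer look unmoved.
- **Not confirmed:** neither camera can see into the tray, so I never saw the pin lying there. That it dropped rests on two signs: the sudden loss of force, and the bore looking brighter inside from above afterwards. The scene camera showed no clear change in the bore.
- **Disagreements:** the two cameras put things about 2 to 4 mm apart, so I lined up the tip with the bore in the scene camera alone. The gripper also read about 17.4 mm on the 16 mm body, though the nail set looked upright in two views.

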